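# Dock the remote on the sloped charger and switch it on

## Robot

A 6-joint arm with a two-finger parallel gripper is mounted at the origin on a cart in front of the work surface, level with it; the furniture and walls round the work are solid. World frame = base frame: x ahead of the robot, y to its left, z up, the work surface at z = 0. Lengths are in mm, angles in rad, forces in N, time in s.
With the tool pointing down it reaches from about 350 to 975 mm from the base axis. Payload 7.1 kg.
Tool frame: the origin (TCP) lies midway between the tips of the shut fingers; the grasp point (between the pads) lies 19 mm behind it; z points along the fingers, y is the line along which they close (so a half turn about z gives the same grasp; the last joint's range is limited). The gripper opens to 88 mm and grips with 3 to 60 N. Pads are 20 mm wide; open, the fingers measure 115 mm over their backs; the gripper's body (75 mm by 178 mm) begins 61 mm behind the grasp point.
Start: joints at [1.172, 0.423, 1.63, -0, 1.089, -0.019], TCP at [231.677, 580.457, 186.575] pointing down, gripper open.
Joint ranges: [-3, 3], [-0.9, 2.11], [0.09, 2.58], [-1.31, 4.45], [0.11, 2.69], [-2.54, 2.54]. Speed limits (rad/s): [2.39, 2.39, 3.01, 3.14, 3.14, 3.14].

## Interface

Orientations are given as a rotation vector (axis times angle).
In Python, from workcell import ctrl gives the robot as it stands. The module is installed in compiled form; this text tells all that it offers.
- The arm moves only by the tool apply_moves, never from a script. Its argument "targets" is a list of rows, each a list of 3 entries, a list of its own where there are three numbers: the opening, from -1 (shut) to 1 (fully open), then the shift along the tool's x, y, z normalised to -1 to 1, where 1 is 5 cm, then the turn, a rotation vector about the tool's x, y, z normalised to -1 to 1, where 1 is 90 degrees. In form: [[jaw, [x, y, z], [wx, wy, wz]], ...]. A call has 1 to 8 rows; each row shifts and turns the commanded pose from where the row before left it, along the tool's axes as they then stand; what a row does not reach is not made up. A row lasts 1/8 s, in which the tool goes at most 62.5 mm and 10.7 degrees, less where a joint would pass 70% of its speed; a pose out of reach is approached as far as the arm can. A call with a number of a shift or a turn outside -1 to 1 is refused whole. A call with a gripper value outside its range is refused whole. The fingers move at their own pace and stop on an object; the grip force is fixed at half the most. Time passes only in rows, so rows that do not move let the fingers close. It gives the time, the measured TCP pose, the force, the opening and the grip force at its end, in the units of the state.
- ctrl.get_obs(): the state, without advancing time (a new reading comes with each control period).
- ctrl.get_image(name): name is "scene" or "side" or "wrist"; returns a dict with "pixels" (420x560x3 uint8, blue, green, red), "camera_matrix" (3x3 intrinsics, pixels), "k1" (the pictures are not rectified: a ray, as slopes to the right and down, at radius r is drawn at 1 + k1 r^2 times it, then the intrinsics apply), "view" (4x4, takes a point from world to camera coordinates); the wrist camera has in their place "hand_eye" (4x4, takes a point from camera to tool coordinates, whose origin is the TCP and whose axes are the flange's). Camera axes: x right, y down, z forward; pixel columns grow to the right and rows downward; lengths in mm; the calibration is good to about 2 mm. A picture is of the moment at which its call begins: read the wrist's pose just before it. There is no depth.
- ctrl.close_job(): hands the job in; it is judged then, once.
Trained networks look in the newest picture that a camera, given by its name, has taken for a name from the list of things; names that differ only in an ending like _2 or _b are one class to them, and where a whole thing is asked for, a point or a joint stands for the part that bears it (a point fixed in the world has none). Each returns a list of dicts, best first, with "score" (0 to 1); they miss things now and then, are a little off and sometimes report something else, mostly with a low value. They report only what shows in the picture. A call takes as long as a camera call. They do not tell look-alikes from the thing itself.
- ctrl.masks_of(label, camera): "region" (420x560 bool, what is visible of it) and "bbox" ([left, top, right, bottom] in pixels, round what is visible of it).
- ctrl.pinpoint(label, camera): "xy" ([column, row] in pixels: a listed point, or the origin of a listed thing).
The state is a dict: "t": time; "qpos": joint angles; "qvel": joint speeds; "joint_torque": joint torques, N m; "ee_pos": TCP position; "orientation": TCP orientation; "ft_force": force on the tool from outside, world axes, zero at the start; "moment": the same for the moment, N m; "width": finger opening in mm; "grasp_force": force on a finger pad.
Only numpy, scipy, OpenCV 4.12 (cv2) and the standard library are available. Lean on these libraries where they do the work, as an engineer would, in place of code of your own. Each camera call takes 0.05 s, during which the arm holds its last target. There are 200 camera calls.

## Task

Put the remote control lying on the desk on the narrow rail of the sloped charging dock, keys up, its red-button end uppermost and its lower end down against the end stop between the two cheeks; keep it in the gripper until it lies along the rail, don't let it drop. Only after letting go of it, turn the dock's red power handle clockwise, fully from off to on, with the remote still seated. Leave the mug, phone, mouse, memo pad and spray bottle where they are.

Things in the scene. Friction and masses are not known exactly. Their poses are not given: they have to be found in the camera images.
- remote: the slim black remote control with a red button at one end, lying keys up right of the dock on the bare wood (z = -3 mm; the grey mat is z = 0); 134 x 37 x 11 mm (its solid body is a plain block 134 x 36 x 10 mm), 65 g. Origin: centre of its underside. x runs along its length toward the red-button end, y across its width, z out of the keys. Grasp it across its width.
- remote_head (a point): point on the remote's top face near the red-button end, 60 mm from its origin along its x
- dock: fixed charging dock: dark base plate 190 x 215 x 10 mm on the desk with a white face plate that slopes 25 degrees, rising away from the robot. Origin: centre of the underside of the base, on the desk; its x points to the high side, z up. It may be turned about the vertical by up to 0.3 rad.
- cradle: frame of the dock's slope: x straight uphill (25 degrees above level), y left along the face, z square out of it. Origin: on top of the black green-striped rail at its lower end, where it meets the end stop. Rail: 26 mm wide, x 0 to 132 mm, top at z = 0; white face plate: z = -18 mm, x -20 to 145, y -152 to 52 mm.
- seat (a point): where the origin of a correctly seated remote lies: x = 67 mm, y = z = 0 in the cradle's frame, its x uphill. Below it the end stop: x -7 to 0, 54 mm wide, 10 mm high above the rail; and two cheeks: x -3 to 23 mm, 8 mm high, inner faces 45 mm apart (y = +-22.5 mm).
- handle (a joint): red rotary power handle on the white face plate, right of the rail, its axis parallel to the cradle's z. 0 = off (bar along the cradle's x, white pointer uphill to the black mark), growing as it turns clockwise seen from above, to 1.22 rad = on (against its stop, pointer at the green mark). Stays where it is left.
- handle_grip (a point): on the handle's axis, 8 mm below the top of the bar; at 70, -105, 12 mm in the cradle's frame. The bar is 56 mm long, 13 mm wide and 30 mm high; a hub of radius 17 mm lies below it (top 22 mm below this point), the face plate 30 mm below this point.
- mug: white mug 95 mm tall on a cork coaster; leave alone. Origin: centre of its underside
- phone: dark phone 147 x 72 x 8 mm lying on the desk; leave alone. Origin: centre of its underside
- mouse: black computer mouse 124 x 76 x 48 mm; leave alone. Origin: centre of its underside
- memo_pad: yellow block of notes 76 x 76 x 17 mm; leave alone. Origin: centre of its underside
- spray: small brown spray bottle, 33 mm across, 102 mm tall; leave alone. Origin: centre of its underside
Mind the look-alikes: they are no part of the job. Of the things that look like the remote, the larger one is meant.

How it is judged (in metres and radians):
On the way, in this order (a step that is already met when the one before it is completed fails the run):
1. the remote, still touched by the gripper, lies along the rail near the end stop, red-button end up, power handle off (within 0.3 rad) (x of remote in the frame of cradle between 0.06 and 0.085 m and y of remote in the frame of cradle between -0.01 and 0.01 m and z of remote in the frame of cradle between -0.005 and 0.009 m and angle between the z axis of remote and the z axis of cradle, either way round below 0.15 rad and x of remote_head in the frame of cradle above 0.1 m and value of joint handle below 0.3 rad and contact force between the fingers and remote above 0.5 N), for 0.1 s.
2. the remote is let go and rests seated on the rail, power handle still off (below 0.3 rad) (x of remote in the frame of cradle between 0.062 and 0.074 m and y of remote in the frame of cradle between -0.007 and 0.007 m and z of remote in the frame of cradle between -0.004 and 0.005 m and angle between the z axis of remote and the z axis of cradle, either way round below 0.08 rad and angle between the x axis of remote and the x axis of cradle, either way round below 0.1 rad and x of remote_head in the frame of cradle above 0.1 m and linear speed of remote below 0.02 m/s and value of joint handle below 0.3 rad and contact force between the fingers and remote below 0.01 N), for 0.2 s.
3. the power handle is on, the remote still seated (x of remote in the frame of cradle between 0.062 and 0.074 m and y of remote in the frame of cradle between -0.007 and 0.007 m and z of remote in the frame of cradle between -0.004 and 0.005 m and angle between the z axis of remote and the z axis of cradle, either way round below 0.08 rad and angle between the x axis of remote and the x axis of cradle, either way round below 0.1 rad and x of remote_head in the frame of cradle above 0.1 m and linear speed of remote below 0.02 m/s and value of joint handle above 1.1 rad), for 0.2 s.
At the end, for the whole second after the job is handed in: Remote at rest on the rail, keys up, red-button end uphill, within 7 mm of the end stop and of the rail's middle line, flat on it within 0.08 rad, along it within 0.10 rad; handle above 1.1 rad (on = 1.22); mug, phone, mouse, memo pad and spray within 30 mm of their start (all of step 3 and distance of each of mug, phone, mouse, memo_pad, spray from where it was at the start of the episode below 0.03 m); the robot touches nothing.
It fails at once if a bystander is shoved by more than 30 mm or the mug or spray bottle is tipped (distance of any of mug, phone, mouse, memo_pad, spray from where it was at the start of the episode above 0.03 m or angle between any of mug, spray's own z axis and vertical above 0.4 rad).
It also fails if it takes over 54 s, if anything falls off the work surface, if the arm or the gripper's body presses on something with over 40 N, if the wrist force passes 120 N, or if a joint passes its speed limit or range.

## Working session

There is one attempt and no reset: what is moved stays moved. The work goes in short steps, Python scripts to look and compute and a tool call to move; the robot and the scene stay as the last step left them, time stands still between calls to the robot, and variables do not carry over. Pictures are saved under pics/ and viewed, at most 10 in all, crops included, and the job is handed in when it is done.

Besides the shell and the picture viewer there is one more tool, called after "Call:" as a command line: name --argument value ..., lists and objects as JSON in quotes. apply_moves: Moves the arm, as the interface text tells. Scaled input: -1 to 1 covers 5 cm each way for a shift and 90 degrees each way for a turn. Its arguments: {"type":"object","properties":{"targets":{"type":"array"}},"required":["targets"]}

```bash
mkdir -p pics; python3 - <<'E'
from workcell import ctrl
import cv2,numpy as np
o=ctrl.get_obs();print({k:np.round(v,3) for k,v in o.items()})
ims=[]
for c in("scene","side"):
    d=ctrl.get_image(c);cv2.imwrite(f"pics/{c}0.png",d["pixels"]);print(c,d["camera_matrix"],d["k1"],np.round(d["view"],4))
    for l in("remote","remote_head","dock","cradle","seat","handle","handle_grip"):
        try: print(l,[(np.round(r["xy"],1),round(r["score"],2)) for r in ctrl.pinpoint(l,c)])
        except Exception as e: print(l,e)
d=ctrl.get_image("wrist");print(d["camera_matrix"],d["k1"],d["hand_eye"])
E
```

```text
{'t': np.float64(0.0), 'qpos': array([ 1.172,  0.424,  1.631, -0.   ,  1.089, -0.019]), 'qvel': array([ 0.   ,  0.001,  0.   , -0.   , -0.001,  0.001]), 'joint_torque': array([-0.0000e+00, -5.4462e+01, -2.7367e+01,  6.4000e-02,  2.3000e-02,
       -0.0000e+00]), 'ee_pos': array([231.456, 579.914, 185.808]), 'orientation': array([-5.930e-01, -3.085e+00,  2.000e-03]), 'ft_force': array([ 0.354, -0.05 ,  0.35 ]), 'moment': array([ 0.003,  0.014, -0.044]), 'grasp_force': np.float64(0.0), 'width': np.float64(87.728)}
scene [[494.27175425   0.         276.26025981]
 [  0.         494.27175425 204.44087079]
 [  0.           0.           1.        ]] -0.006521109840212064 [[-6.6190000e-01 -7.4950000e-01  1.4300000e-02  3.7308680e+02]
 [-3.3420000e-01  2.7800000e-01 -9.0060000e-01  2.4609260e+02]
 [ 6.7100000e-01 -6.0080000e-01 -4.3450000e-01  1.2348605e+03]
 [ 0.0000000e+00  0.0000000e+00  0.0000000e+00  1.0000000e+00]]
remote [(array([323.4, 211. ]), 0.63), (array([350.1, 206.7]), 0.49), (array([243.4, 207.9]), 0.4)]
remote_head [(array([338.1, 201.8]), 0.56), (array([310.7, 204.2]), 0.52)]
[... 708 characters left out ...]
[]
remote_head []
dock [(array([262.4, 226.8]), 0.67), (array([197.8, 305.2]), 0.65)]
cradle [(array([279.2, 230.4]), 0.77)]
seat [(array([259.6, 216.9]), 0.83)]
handle it knows: cradle, dock, handle_grip, memo_pad, mouse, mug, phone, remote, remote_head, seat, spray
handle_grip []
[[350.11118461   0.         283.0543074 ]
 [  0.         350.11118461 209.88328925]
 [  0.           0.           1.        ]] -0.001832543652204714 [[ 2.23450221e-05 -9.59958502e-01 -2.80142238e-01  7.75194726e+01]
 [ 9.99999774e-01 -1.66599957e-04  6.50648267e-04  7.51193020e-02]
 [-6.71267021e-04 -2.80142190e-01  9.59958282e-01 -1.97039247e+02]
 [ 0.00000000e+00  0.00000000e+00  0.00000000e+00  1.00000000e+00]]
```

```bash
python3 - <<'E'
import cv2
a=cv2.imread("pics/scene0.png");b=cv2.imread("pics/side0.png")
cv2.imwrite("pics/s0.png",cv2.resize(a,(800,600),interpolation=3));cv2.imwrite("pics/s1.png",cv2.resize(b,(800,600),interpolation=3))
E
```

```text
(no output)
```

View pics/s0.png

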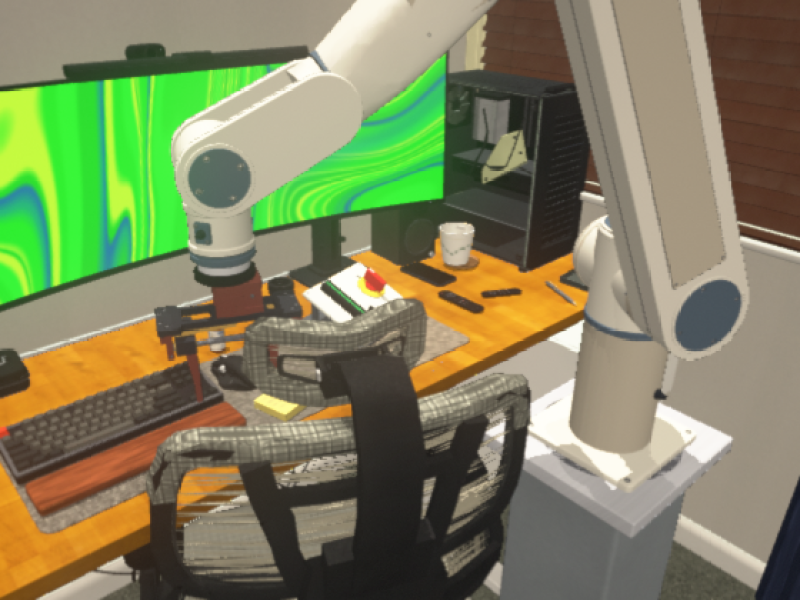

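View pics/s1.png

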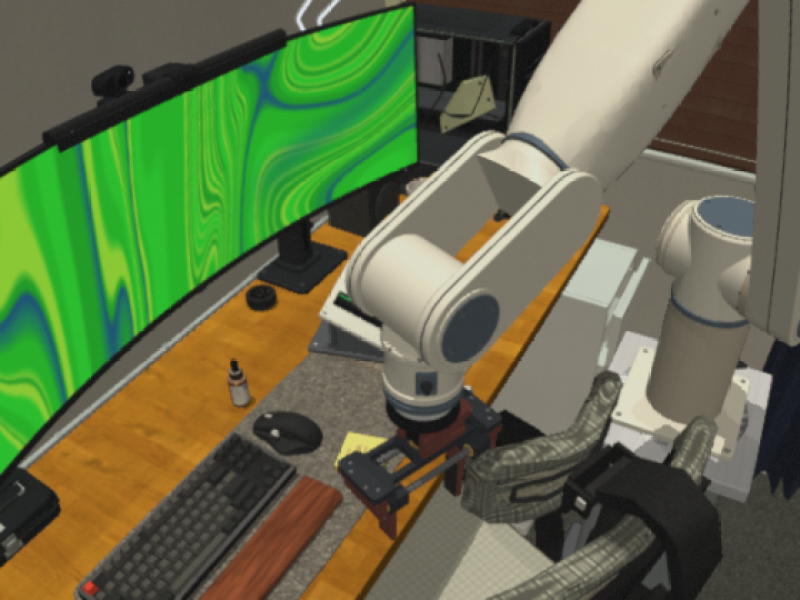

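The scene view shows two remote look-alikes: the longer black bar at about (323,211) and a shorter one at (350,206). The phone is at (300,191). By the description I choose the one at (323,211). The dock is at about (250,205), and its red handle at about (262,195). Next I work out rough positions and bring the wrist camera over.

```bash
cat > h.py <<'E'
import numpy as np,cv2
from scipy.spatial.transform import Rotation as R
from workcell import ctrl
def cam(c):
    """image, K, k1, world->camera 4x4"""
    o=ctrl.get_obs();d=ctrl.get_image(c)
    if c=="wrist":
        T=np.eye(4);T[:3,:3]=R.from_rotvec(o["orientation"]).as_matrix();T[:3,3]=o["ee_pos"]
        V=np.linalg.inv(T@d["hand_eye"])
    else: V=d["view"]
    return d["pixels"],d["camera_matrix"],d["k1"],V
def proj(P,K,k1,V):
    p=np.atleast_2d(P)@V[:3,:3].T+V[:3,3]
    s=p[:,:2]/p[:,2:];s=s*(1+k1*(s**2).sum(1,keepdims=True))
    return s*[K[0,0],K[1,1]]+[K[0,2],K[1,2]]
def onplane(uv,z,K,k1,V,n=(0,0,1)):
    uv=np.atleast_2d(np.float64(uv));s=cv2.undistortPoints(uv[:,None],K,np.array([k1,0,0,0.]))[:,0]
    r=np.c_[s,np.ones(len(s))]@V[:3,:3];c=-V[:3,:3].T@V[:3,3]
    n=np.array(n,float);return c+r*((z-c@n)/(r@n))[:,None]
def move_to(P,Rm):
    """shift and turn in normalised tool units from the measured pose"""
    o=ctrl.get_obs();M=R.from_rotvec(o["orientation"]).as_matrix()
    return M.T@(np.array(P)-o["ee_pos"])/50,(R.from_matrix(M.T@Rm)).as_rotvec()/(np.pi/2)
E
python3 - <<'E'
from h import *
I,K,k1,V=cam("scene")
print(onplane([[323.4,211],[350,206.7],[310.7,204.2],[338,201.8]],5,K,k1,V).round())
print("cradle,seat",onplane([[261,220]],45,K,k1,V).round(),onplane([[241.5,206]],75,K,k1,V).round(),onplane([[264.3,193.4]],85,K,k1,V).round())
print(onplane([[251,225]],0,K,k1,V).round())
for l in("mug","phone","mouse","memo_pad","spray"): 
  for r in ctrl.pinpoint(l,"scene")[:1]: print(l,onplane([r["xy"]],0,K,k1,V).round())
o=ctrl.get_obs();print(R.from_rotvec(o["orientation"]).as_matrix().round(3))
E
```

```text
[[ 514. -170.    5.]
 [ 478. -266.    5.]
 [ 580. -175.    5.]
 [ 532. -263.    5.]]
cradle,seat [[541.  84.  45.]] [[609. 107.  75.]] [[619.   5.  85.]]
[[601.  76.   0.]]
mug [[ 742. -367.    0.]]
phone [[ 669. -222.    0.]]
mouse [[570. 417.   0.]]
memo_pad [[422. 394.   0.]]
spray [[697. 387.   0.]]
[[-0.929  0.371  0.   ]
 [ 0.371  0.929  0.   ]
 [-0.     0.    -1.   ]]
```

Call:
apply_moves --targets '[[1,[-0.74,-0.66,-0.16],[0,0,0]],[1,[-0.74,-0.66,-0.16],[0,0,0]],[1,[-0.74,-0.66,-0.16],[0,0,0]],[1,[-0.74,-0.66,-0.16],[0,0,0]],[1,[-0.74,-0.66,-0.16],[0,0,0]],[1,[-0.74,-0.66,-0.16],[0,0,0]],[1,[-0.74,-0.66,-0.16],[0,0,0]],[1,[-0.74,-0.66,-0.16],[0,0,0]]]'

```text
t: 2.05
ee_pos: [409.3, 224.1, 251.1]
orientation: [0.593, 3.085, 0.001]
ft_force: [0.5, -0.0, -0.0]
width: 87.8
grasp_force: 0.0
```

Call:
apply_moves --targets '[[1,[-0.74,-0.66,-0.16],[0,0,0]],[1,[-0.74,-0.66,-0.16],[0,0,0]],[1,[-0.74,-0.66,-0.16],[0,0,0]],[1,[-0.74,-0.66,-0.16],[0,0,0]],[1,[-0.74,-0.66,-0.16],[0,0,0]],[1,[-0.74,-0.66,-0.16],[0,0,-0.08]],[1,[0,0,0],[0,0,-0.08]],[1,[0,0,0],[0,0,-0.08]]]'

```text
t: 3.05
ee_pos: [541.6, -41.5, 298.6]
orientation: [0.0, 3.142, 0.0]
ft_force: [-0.5, -0.3, -0.7]
width: 87.8
grasp_force: 0.0
```

```bash
python3 - <<'E'
from h import *
for i in range(1):
    I,K,k1,V=cam("wrist");np.savez("w1.npz",K=K,k1=k1,V=V);cv2.imwrite("pics/w1.png",I)
cv2.imwrite("pics/w1b.png",cv2.resize(I,(800,600),interpolation=3))
o=ctrl.get_obs();print(o["t"],o["ee_pos"],o["orientation"],o["qpos"])
for l in("remote","remote_head","cradle","seat","handle_grip","dock"):
    print(l,[(np.round(r["xy"],1),round(r["score"],2)) for r in ctrl.pinpoint(l,"wrist")])
E
```

```text
3.1 [541.51249076 -41.21676515 298.51860864] [ 8.13641138e-03 -3.14149551e+00  1.42533886e-05] [-9.78702555e-02  1.86984498e-01  1.69311211e+00 -1.85967318e-05
  1.26158131e+00 -1.67384087e+00]
remote [(array([107.6, 133.1]), 0.93), (array([187.9, 151.2]), 0.58)]
remote_head [(array([189.2, 194.7]), 0.96), (array([137. , 147.3]), 0.77)]
cradle [(array([396.1, 159.3]), 0.74)]
seat [(array([410.4, 210.5]), 0.73), (array([331.5, 233.8]), 0.73)]
handle_grip [(array([332.3, 233.2]), 0.55), (array([188.7, 192.1]), 0.4)]
dock [(array([355.2, 208.8]), 0.78)]
```

View pics/w1b.png

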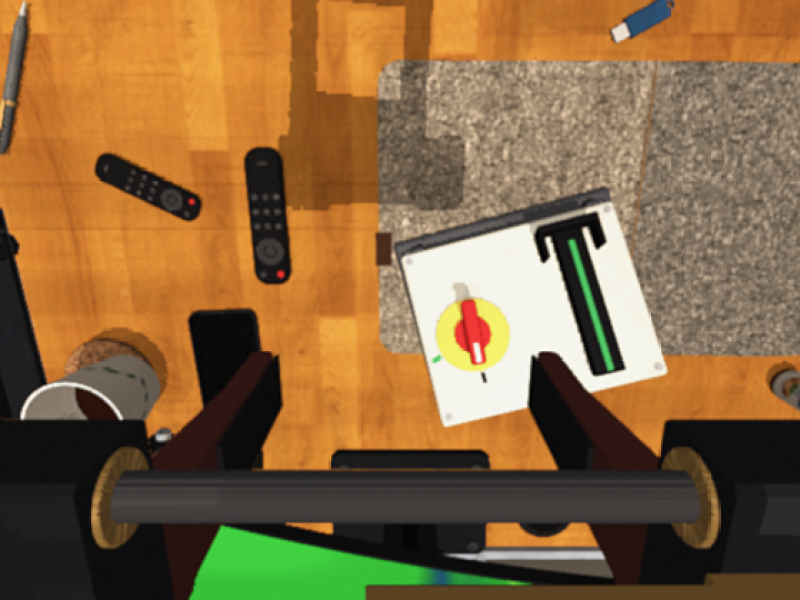

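```bash
python3 - <<'E'
from h import *
I=cv2.imread("pics/w1.png");d=np.load("w1.npz");K,k1,V=d["K"],float(d["k1"]),d["V"]
cv2.imwrite("pics/w1c.png",cv2.resize(I[90:305,160:480],None,fx=2.5,fy=2.5,interpolation=2))
# remote
g=I[95:205,165:212].max(2);m=(g<75).astype(np.uint8)
n,L,S,C=cv2.connectedComponentsWithStats(m);i=1+S[1:,4].argmax()
c=cv2.findContours((L==i).astype(np.uint8),0,2)[0][0].reshape(-1,2)+[165,95]
W=onplane(c,5,K,k1,V)[:,:2].astype(np.float32);print("remote rect",cv2.minAreaRect(W),S[i])
print("head at",onplane([[189.2,194.7]],8,K,k1,V))
# plate
w=((I.min(2)>150)).astype(np.uint8);n,L,S,C=cv2.connectedComponentsWithStats(w);i=1+S[1:,4].argmax();print(S[i])
h=cv2.convexHull(np.argwhere(L==i)[:,::-1].astype(np.int32).reshape(-1,1,2));print(cv2.approxPolyDP(h,4,True)[:,0])
E
```

```text
remote rect ((524.4856567382812, -173.90599060058594), (130.22227478027344, 35.28472900390625), 0.6281898021697998) [   7    9   31   95 2246]
head at [[ 583.90653789 -175.30866721    8.        ]]
[  281   142   186   157 13290]
[[466 260]
 [311 298]
 [281 181]
 [428 142]]
```

View pics/w1c.png

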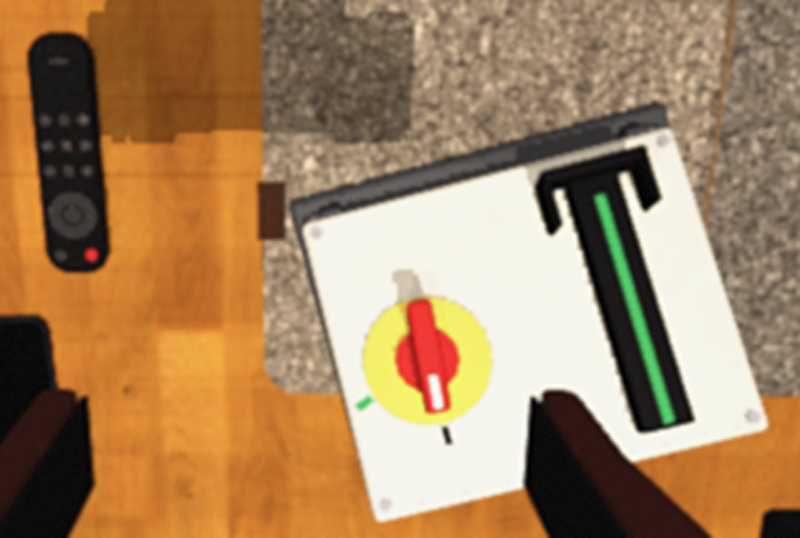

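The crop confirms the choice: the large remote is keys up at crop (68,150), with its red button at the far end (92,255). The handle pointer is uphill, so it is off. The rail's top end is at (640–692,425) and the stop at about (595,165). Next I fit the dock pose.

```bash
cat > fit.py <<'E'
from h import *
from scipy.optimize import least_squares
d=np.load("w1.npz");K,k1,V=d["K"],float(d["k1"]),d["V"]
F=np.array([[-20,-152,-18,281,180],[-20,52,-18,428,141.2],[145,52,-18,466.8,261.2],[145,-152,-18,311.2,298.4],
 [132,-13,0,416,262.4],[132,13,0,436.8,257.6],[-7,27,10,419.2,150],[-7,-27,10,375.2,161.2],[98,-105,20,334.2,255],[42,-105,20,327,210.6]])
def cr(p):
    return R.from_euler("z",p[3]).as_matrix()@R.from_euler("y",-25,degrees=True).as_matrix()
def res(p): return (proj(F[:,:3]@cr(p).T+p[:3],K,k1,V)-F[:,3:])
s=least_squares(lambda p:res(p).ravel(),[541,84,45,.25],loss="soft_l1")
E
python3 - <<'E'
from fit import *
print(s.x.round(3),res(s.x).round(1).tolist())
print("cov",np.sqrt(np.diag(np.linalg.inv(s.jac.T@s.jac))).round(2))
C=cr(s.x);print("seat",C@[67,0,0]+s.x[:3],"grip",C@[70,-105,12]+s.x[:3])
E
```

```text
[5.31904e+02 1.06761e+02 4.01860e+01 2.62000e-01] [[0.7, 0.1], [-0.7, 0.4], [-0.6, 0.1], [-0.1, -0.1], [0.4, 1.3], [0.4, 1.1], [-1.8, -1.1], [0.4, -1.3], [3.7, -0.5], [-0.8, 0.0]]
cov [0.89 0.93 2.19 0.01]
seat [590.55080772 122.50271438  68.50098599] grip [615.49958548  20.48265398  80.64453422]
```

Call:
apply_moves --targets '[[1,[0.07,-0.53,0.79],[0,0,0]],[1,[0.07,-0.53,0.79],[0,0,0]],[1,[0.07,-0.53,0.79],[0,0,0]],[1,[0.07,-0.53,0.79],[0,0,0]],[1,[0.07,-0.53,0.79],[0,0,0]],[1,[0,0,0],[0,0,0]]]'

```text
t: 4.15
ee_pos: [521.3, -173.4, 98.5]
orientation: [-0.009, -3.136, -0.003]
ft_force: [-0.1, 0.2, 0.1]
width: 88.1
grasp_force: 0.0
```

```bash
python3 - <<'E'
from h import *
I,K,k1,V=cam("wrist");cv2.imwrite("pics/w2.png",I);cv2.imwrite("pics/w2b.png",cv2.resize(I,(800,600)))
o=ctrl.get_obs();print(o["t"],o["ee_pos"],o["orientation"])
for l in("remote","remote_head"):
    for r in ctrl.pinpoint(l,"wrist"): print(l,np.round(r["xy"],1),round(r["score"],2),onplane([r["xy"]],-3 if l=="remote" else 8,K,k1,V).round(1))
m=(I.max(2)<75).astype(np.uint8)
for r in ctrl.masks_of("remote","wrist")[:2]:
    c=np.vstack(cv2.findContours(r["region"].astype(np.uint8),0,2)[0]).reshape(-1,2)
    print(r["bbox"],r["score"],cv2.minAreaRect(onplane(c,6,K,k1,V)[:,:2].astype(np.float32)))
E
```

```text
4.2 [ 522.8204288  -173.04498385  100.29780569] [-7.77060687e-03 -3.13916539e+00 -1.66742354e-03]
remote [148.6 171.7] 0.96 [[ 495.6 -288.3   -3. ]]
remote [279.8 201.9] 0.94 [[ 523.1 -175.6   -3. ]]
remote_head [196.2 198.3] 0.63 [[ 516.7 -246.3    8. ]]
[87.7, 134.4, 205.4, 208.8] 0.72 ((493.7366638183594, -286.6670837402344), (102.60321044921875, 29.073284149169922), 63.68464660644531)
[255.2, 128.2, 297.9, 276.7] 0.61 ((523.5545654296875, -174.7694091796875), (132.20501708984375, 36.519081115722656), 0.6852141618728638)
```

View pics/w2b.png

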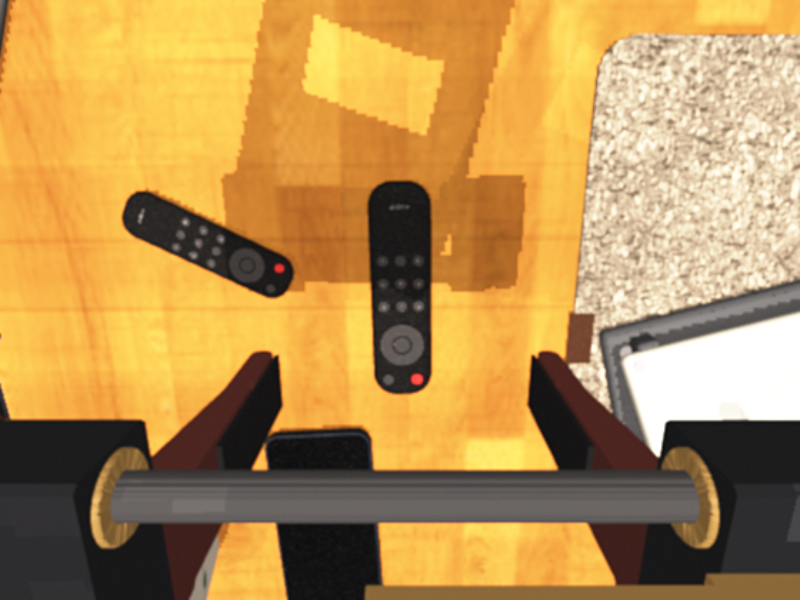

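The wrist view shows the chosen remote centred below the jaws (400,287), with its red end away from the robot. The smaller one is at (208,243), so I narrow the jaws to stay clear of it.

Call:
apply_moves --targets '[[0.36,[0,-0.02,0.7],[0,0,0]],[0.36,[0,0,0.7],[0,0,0]],[0.36,[0,0,0.4],[0,0,0]],[0.36,[0,0,0.2],[0,0,0]],[-1,[0,0,0],[0,0,0]],[-1,[0,0,0],[0,0,0]],[-1,[0,0,0],[0,0,0]],[-1,[0,0,0],[0,0,0]]]'

```text
t: 5.35
ee_pos: [524.0, -174.2, 1.6]
orientation: [0.004, 3.141, -0.0]
ft_force: [-0.4, 0.1, -0.2]
width: 23.2
grasp_force: 0.0
```

```bash
python3 - <<'E'
from h import *
I,K,k1,V=cam("wrist");cv2.imwrite("pics/w3.png",cv2.resize(I[80:380,120:440],(640,600)))
o=ctrl.get_obs();print(o["t"],o["ee_pos"],o["width"],o["grasp_force"],o["ft_force"])
E
```

```text
5.4 [ 523.85057868 -174.23423492    1.49875013] 19.176618026466357 0.0 [-0.02461774 -0.03339591 -0.15329726]
```

View pics/w3.png

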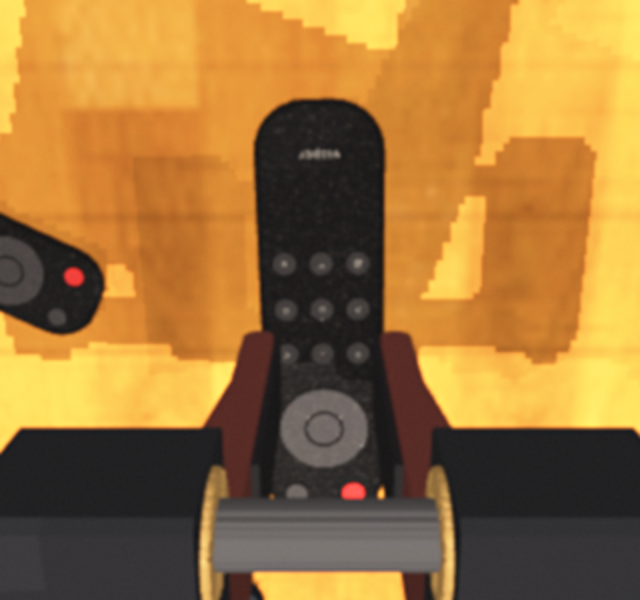

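The fingers closed above the remote. The tips must sit further back while the jaws are open, so I reopen and go lower, watching the force.

Call:
apply_moves --targets '[[0.1,[0,0,0],[0,0,0]],[0.1,[0,0,0],[0,0,0]],[0.1,[0,0,0],[0,0,0]],[0.1,[0,0,0],[0,0,0]],[0.1,[0,0,0.04],[0,0,0]],[0.1,[0,0,0.04],[0,0,0]],[0.1,[0,0,0],[0,0,0]]]'

```text
t: 6.28
ee_pos: [523.4, -174.1, -3.2]
orientation: [-0.004, -3.141, -0.0]
ft_force: [-0.6, -0.7, -0.8]
width: 48.2
grasp_force: 0.0
```

Call:
apply_moves --targets '[[0.1,[0,0,0.04],[0,0,0]],[0.1,[0,0,0],[0,0,0]]]'

```text
t: 6.52
ee_pos: [523.5, -174.1, -5.1]
orientation: [-0.004, -3.141, -0.0]
ft_force: [-0.0, 0.2, 0.9]
width: 48.2
grasp_force: 0.0
```

Call:
apply_moves --targets '[[0.1,[0,0,0.04],[0,0,0]],[0.1,[0,0,0],[0,0,0]]]'

```text
t: 6.78
ee_pos: [523.5, -174.1, -7.1]
orientation: [-0.004, -3.141, -0.0]
ft_force: [-0.4, -0.1, 0.5]
width: 48.4
grasp_force: 0.0
```

Call:
apply_moves --targets '[[0.1,[0,0,0.04],[0,0,0]],[0.1,[0,0,0],[0,0,0]]]'

```text
t: 7.02
ee_pos: [523.5, -174.1, -9.1]
orientation: [-0.004, -3.141, -0.0]
ft_force: [-0.2, 1.0, 0.4]
width: 47.9
grasp_force: 0.0
```

Call:
apply_moves --targets '[[0.1,[0,0,0.03],[0,0,0]],[0.1,[0,0,0],[0,0,0]]]'

```text
t: 7.28
ee_pos: [523.5, -174.1, -10.5]
orientation: [-0.004, -3.141, -0.0]
ft_force: [-0.2, -0.6, 0.0]
width: 48.1
grasp_force: 0.0
```

Call:
apply_moves --targets '[[0.1,[0,0,0.03],[0,0,0]],[0.1,[0,0,0],[0,0,0]]]'

```text
t: 7.52
ee_pos: [523.5, -174.1, -12.0]
orientation: [-0.004, -3.141, -0.0]
ft_force: [0.4, 0.1, 0.3]
width: 48.2
grasp_force: 0.0
```

Call:
apply_moves --targets '[[-0.3,[0,0,0],[0,0,0]],[-0.3,[0,0,0],[0,0,0]],[-0.3,[0,0,0],[0,0,0]]]'

```text
t: 7.9
ee_pos: [523.6, -174.1, -11.9]
orientation: [0.004, 3.142, -0.0]
ft_force: [-0.3, 0.1, 0.8]
width: 31.0
grasp_force: 0.0
```

```bash
python3 - <<'E'
from h import *
I,K,k1,V=cam("wrist");J,*_=cam("scene")
cv2.imwrite("pics/w4.png",np.hstack([cv2.resize(I[130:350,180:390],(420,440)),cv2.resize(J[150:260,280:375],(380,440))]))
o=ctrl.get_obs();print(o["t"],o["ee_pos"],o["width"],o["grasp_force"],o["ft_force"])
print(proj([o["ee_pos"]],K,k1,V))
for r in ctrl.pinpoint("remote","wrist"): print(r["score"],onplane([r["xy"]],-3,K,k1,V))
E
```

```text
8.0 [ 523.63038174 -174.12479731  -11.8960348 ] 30.9509388885099 0.0 [-0.3067329   0.49972809  0.44957001]
[[282.33336325 241.57027549]]
0.88 [[ 523.8497426  -178.52678729   -3.        ]]
0.59 [[ 495.72434655 -287.98810038   -3.        ]]
```

View pics/w4.png

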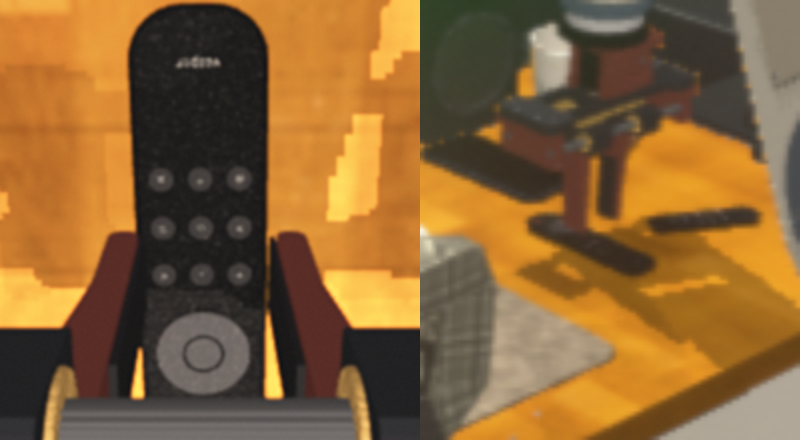

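The wrist and scene crops show the tips still about 12 mm above the remote, so the real fingertips sit about 31 mm behind the nominal TCP. I continue down with force checks.

Call:
apply_moves --targets '[[0.1,[0,0,0],[0,0,0]],[0.1,[0,0,0],[0,0,0]],[0.1,[0,0,0.08],[0,0,0]],[0.1,[0,0,0.08],[0,0,0]],[0.1,[0,0,0.06],[0,0,0]],[0.1,[0,0,0],[0,0,0]]]'

```text
t: 8.8
ee_pos: [523.3, -174.0, -23.3]
orientation: [-0.004, -3.141, -0.0]
ft_force: [0.1, -0.2, 0.0]
width: 48.2
grasp_force: 0.0
```

Call:
apply_moves --targets '[[0.1,[0,0,0.06],[0,0,0]],[0.1,[0,0,0],[0,0,0]]]'

```text
t: 9.05
ee_pos: [523.5, -174.1, -26.1]
orientation: [-0.004, -3.141, -0.0]
ft_force: [-0.8, -0.7, -0.8]
width: 48.5
grasp_force: 0.0
```

Call:
apply_moves --targets '[[0.1,[0,0,0.04],[0,0,0]],[0.1,[0,0,0],[0,0,0]]]'

```text
t: 9.3
ee_pos: [523.5, -174.1, -28.0]
orientation: [-0.005, -3.141, -0.0]
ft_force: [-0.1, -0.0, -0.3]
width: 48.4
grasp_force: 0.0
```

Call:
apply_moves --targets '[[0.1,[0,0,0.03],[0,0,0]],[0.1,[0,0,0],[0,0,0]]]'

```text
t: 9.55
ee_pos: [523.6, -174.1, -29.5]
orientation: [-0.004, -3.141, -0.0]
ft_force: [-0.2, 0.4, 0.5]
width: 48.4
grasp_force: 0.0
```

Call:
apply_moves --targets '[[0.1,[0,0,0.03],[0,0,0]],[0.1,[0,0,0],[0,0,0]]]'

```text
t: 9.8
ee_pos: [523.6, -174.1, -31.0]
orientation: [-0.004, -3.141, -0.0]
ft_force: [0.1, 1.1, -0.2]
width: 48.2
grasp_force: 0.0
```

Call:
apply_moves --targets '[[-1,[0,0,0],[0,0,0]],[-1,[0,0,0],[0,0,0]],[-1,[0,0,0],[0,0,0]]]'

```text
t: 10.18
ee_pos: [523.6, -174.1, -30.9]
orientation: [0.004, 3.142, 0.0]
ft_force: [0.4, -0.6, -0.1]
width: 36.1
grasp_force: 30.0
```

Gripped: width 36.1 mm, 30 N. The remote's underside lies 28 mm behind the TCP. Now I lift.

Call:
apply_moves --targets '[[-1,[0,0,-0.5],[0,0,0]],[-1,[0,0,-0.9],[0,0,0]],[-1,[0,0,-0.9],[0,0,0]],[-1,[0,0,-0.9],[0,0,0]],[-1,[0,0,0],[0,0,0]]]'

```text
t: 10.8
ee_pos: [526.1, -175.0, 132.7]
orientation: [0.004, 3.135, -0.004]
ft_force: [0.1, -0.2, -1.2]
width: 36.3
grasp_force: 30.0
```

```bash
cat >> fit.py <<'E'
def tcp_for(pc,p=None,tz=28):
    """TCP pose that puts the held remote's origin at pc in the cradle frame"""
    p=s.x if p is None else p
    M=cr(p)@np.diag([-1.,1,-1]);return cr(p)@np.array(pc,float)+p[:3]+M@[0,0,tz],M
E
python3 - <<'E'
from fit import *
P,M=tcp_for([72,0,90]);print("goal",P.round(1));dp,w=move_to(P,M)
print("shift in present tool axes",dp.round(3),"turn",w.round(4))
o=ctrl.get_obs();print(o["t"],o["ee_pos"],o["width"],o["grasp_force"],o["ft_force"])
E
```

```text
goal [569.6 116.9 126.8]
shift in present tool axes [-0.853  5.84   0.109] turn [-0.0388 -0.2721 -0.1656]
10.8 [ 526.09983475 -174.98422466  132.65314208] 36.31065105735388 29.99464362859726 [ 0.07697556 -0.18884933 -1.21682989]
```

Call:
apply_moves --targets '[[-1,[-0.14,0.9,0],[0,0,0]],[-1,[-0.14,0.98,0],[0,0,0]],[-1,[-0.14,0.98,0],[0,0,0]],[-1,[-0.14,0.98,0],[0,0,0]],[-1,[-0.14,0.98,0],[0,0,0]],[-1,[-0.14,0.98,0],[0,0,0]],[-1,[0,0,0],[-0.013,-0.091,-0.055]],[-1,[0,0,0],[-0.013,-0.091,-0.055]]]'

```text
t: 11.8
ee_pos: [565.9, 116.8, 127.9]
orientation: [-0.251, 2.842, 0.058]
ft_force: [-0.1, -0.2, -1.4]
width: 36.0
grasp_force: 30.0
```

Call:
apply_moves --targets '[[-1,[0,0,0],[-0.013,-0.09,-0.055]],[-1,[0,0,0],[0,0,0]]]'

```text
t: 12.05
ee_pos: [562.1, 114.9, 126.3]
orientation: [-0.351, 2.699, 0.083]
ft_force: [-0.1, -0.3, 0.4]
width: 36.1
grasp_force: 30.0
```

```bash
python3 - <<'E'
from fit import *
I,K2,k2,V2=cam("wrist");np.savez("w5.npz",K=K2,k1=k2,V=V2);cv2.imwrite("pics/w5.png",I)
J=cv2.resize(I,(800,600),interpolation=2)
Q=proj(F[:,:3]@cr(s.x).T+s.x[:3],K2,k2,V2)*800/560
for q in Q: cv2.drawMarker(J,tuple(int(v) for v in q),(255,0,255),0,10,1)
cv2.imwrite("pics/w5b.png",J)
P,M=tcp_for([72,0,90]);print(move_to(P,M));o=ctrl.get_obs();print(o["t"],o["ee_pos"],o["ft_force"],o["qpos"])
E
```

```text
(array([-0.084446  ,  0.00417415,  0.05924877]), array([ 0.00247821, -0.00709543, -0.00348823]))
12.1 [564.77634531 115.3799853  127.76098507] [ 0.80797892 -0.14469079  0.23021915] [ 0.15106711  0.29223396  2.1040738   0.15548271  0.32647597 -1.81409538]
```

View pics/w5b.png

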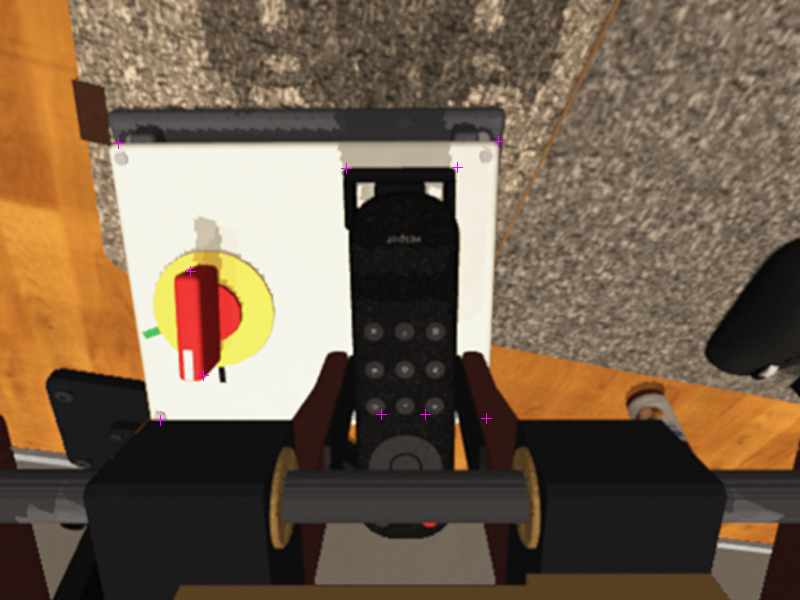

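The picture shows the remote held straight above the rail, with the stop at (400,175) and the plate corners at (111,143) and (498,142). The predicted marks are within a few pixels. Now I refit the dock with both views.

```bash
cat >> fit.py <<'E'
G=np.array([[-20,-152,-18,111,143],[-20,52,-18,498,142],[145,-152,-18,150,420],[-7,-27,10,345,169],[-7,27,10,456,169],[42,-105,20,196,268],[98,-105,20,190,378]],float);G[:,3:]*=.7
e=np.load("w5.npz");
def res2(p): return proj(G[:,:3]@cr(p).T+p[:3],e["K"],float(e["k1"]),e["V"])-G[:,3:]
s0=s;s=least_squares(lambda p:np.r_[res(p).ravel(),res2(p).ravel()],s0.x,loss="soft_l1")
E
python3 - <<'E'
from fit import *
print(s.x.round(3),res(s.x).round(1).tolist(),res2(s.x).round(1).tolist())
for pc in([74,0,90],[74,0,12]):
    P,M=tcp_for(pc);print(P.round(1),*[v.round(4) for v in move_to(P,M)])
E
```

```text
[5.30909e+02 1.05614e+02 4.32620e+01 2.55000e-01] [[-0.3, -0.9], [-0.5, 0.1], [-0.9, 0.9], [-1.7, -0.1], [-0.2, 1.7], [0.0, 1.6], [-1.7, -1.5], [0.2, -1.8], [2.6, -0.7], [-1.7, -0.5]] [[1.2, -0.6], [0.2, 0.4], [2.9, 1.8], [-0.3, -0.3], [0.2, -0.3], [-7.2, 3.0], [5.8, -0.1]]
[570.4 115.9 130.7] [-0.127  -0.0178 -0.0077] [ 0.0043 -0.0071  0.0004]
[602.3 124.3  60. ] [-0.1444 -0.0283  1.5522] [ 0.0043 -0.0071  0.0004]
```

Call:
apply_moves --targets '[[-1,[-0.13,-0.02,0.2],[0.004,-0.007,0]],[-1,[0,0,0.5],[0,0,0]],[-1,[0,0,0.4],[0,0,0]],[-1,[0,0,0.2],[0,0,0]],[-1,[0,0,0],[0,0,0]]]'

```text
t: 12.72
ee_pos: [599.8, 123.7, 72.2]
orientation: [-0.349, 2.681, 0.077]
ft_force: [-1.3, -0.2, -0.1]
width: 35.9
grasp_force: 30.0
```

```bash
python3 - <<'E'
from fit import *
I,K2,k2,V2=cam("wrist")
J=cv2.resize(I,(1120,840),interpolation=2)
for q in proj(np.array([[-7,-27,10],[-7,27,10],[-3,22.5,8],[-3,-22.5,8],[23,22.5,8],[23,-22.5,8]])@cr(s.x).T+s.x[:3],K2,k2,V2)*2: cv2.drawMarker(J,tuple(int(v) for v in q),(255,0,255),0,10,1)
cv2.imwrite("pics/w6.png",J[100:700,200:1000])
P,M=tcp_for([74,0,0]);print(move_to(P,M));o=ctrl.get_obs();print(o["t"],o["ee_pos"],o["ft_force"],o["width"])
E
```

```text
(array([ 0.05927669, -0.00125085,  0.49350946]), array([0.00022662, 0.00288   , 0.00213012]))
12.775 [599.63767561 123.63168153  72.7394482 ] [-0.23546663 -0.62996334 -0.4539498 ] 35.825725187275516
```

View pics/w6.png

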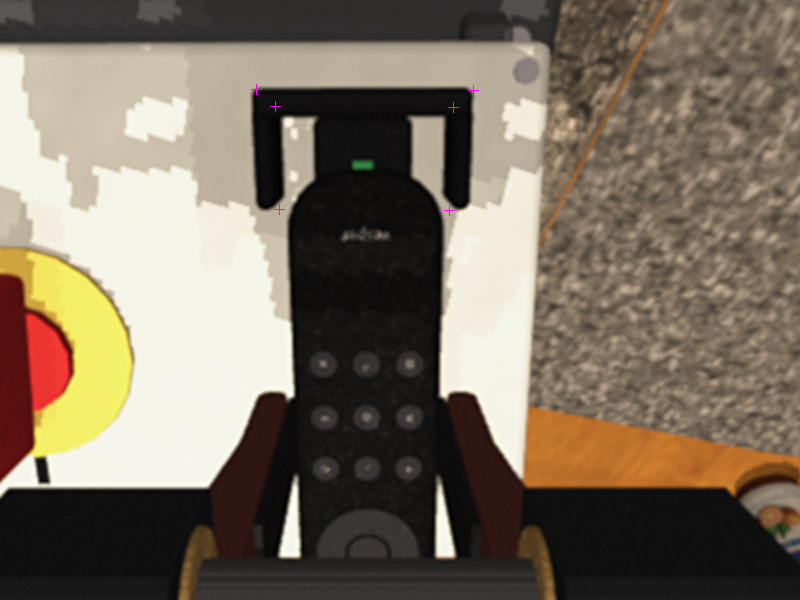

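Marks coincide with the stop and cheeks, at (255–470,90), and the remote is centred between them (366 against 364). Next I lower it until contact.

Call:
apply_moves --targets '[[-1,[0.04,0,0.2],[0,0.003,0.002]],[-1,[0,0,0.16],[0,0,0]],[-1,[0,0,0],[0,0,0]]]'

```text
t: 13.15
ee_pos: [604.8, 124.8, 55.4]
orientation: [-0.345, 2.686, 0.077]
ft_force: [0.1, -0.3, -0.4]
width: 36.5
grasp_force: 30.0
```

Call:
apply_moves --targets '[[-1,[0,0,0.05],[0,0,0]],[-1,[0,0,0],[0,0,0]]]'

```text
t: 13.4
ee_pos: [605.5, 125.1, 54.3]
orientation: [-0.346, 2.685, 0.077]
ft_force: [-6.7, -2.1, 10.6]
width: 36.6
grasp_force: 30.0
```

Call:
apply_moves --targets '[[-1,[0,0,0.04],[0,0,0]],[-1,[0,0,0],[0,0,0]]]'

```text
t: 13.65
ee_pos: [606.3, 125.3, 53.2]
orientation: [-0.345, 2.684, 0.077]
ft_force: [-12.8, -2.3, 21.3]
width: 36.1
grasp_force: 30.0
```

Call:
apply_moves --targets '[[-1,[0,0,-0.03],[0,0,0]],[-1,[0.06,0,0],[0,0,0]],[-1,[0,0,0],[0,0,0]]]'

```text
t: 14.02
ee_pos: [603.6, 124.5, 52.0]
orientation: [-0.345, 2.685, 0.077]
ft_force: [-2.0, -0.1, 5.4]
width: 36.7
grasp_force: 30.0
```

Call:
apply_moves --targets '[[-1,[0.04,0,0],[0,0,0]],[-1,[0,0,0],[0,0,0]]]'

```text
t: 14.28
ee_pos: [602.7, 124.1, 51.6]
orientation: [-0.345, 2.683, 0.076]
ft_force: [-1.5, -0.4, 5.9]
width: 36.9
grasp_force: 30.0
```

Call:
apply_moves --targets '[[-1,[0.04,0,0],[0,0,0]],[-1,[0,0,0],[0,0,0]]]'

```text
t: 14.52
ee_pos: [601.0, 123.6, 50.8]
orientation: [-0.345, 2.683, 0.076]
ft_force: [-0.2, -0.8, 5.6]
width: 36.7
grasp_force: 30.0
```

Call:
apply_moves --targets '[[-1,[0.04,0,0],[0,0,0]],[-1,[0,0,0],[0,0,0]]]'

```text
t: 14.78
ee_pos: [599.2, 123.2, 49.9]
orientation: [-0.345, 2.683, 0.076]
ft_force: [-0.2, -0.2, 6.2]
width: 36.4
grasp_force: 30.0
```

Call:
apply_moves --targets '[[-1,[0.03,0,0],[0,0,0]],[-1,[0,0,0],[0,0,0]]]'

```text
t: 15.02
ee_pos: [598.3, 122.9, 49.5]
orientation: [-0.345, 2.682, 0.076]
ft_force: [1.0, 0.6, 5.8]
width: 36.6
grasp_force: 30.0
```

```bash
python3 - <<'E'
from fit import *
o=ctrl.get_obs();M=R.from_rotvec(o["orientation"]).as_matrix();C=cr(s.x)
O=o["ee_pos"]+M@[0,0,-28];print("remote in cradle (est)",(C.T@(O-s.x[:3])).round(1),"force in cradle",(C.T@o["ft_force"]).round(1),(C.T@M).round(3).tolist(),o["t"])
E
```

```text
remote in cradle (est) [65.6 -0.3  4.2] force in cradle [3.5 0.3 4.8] [[-1.0, -0.0, 0.003], [-0.0, 1.0, -0.0], [-0.003, -0.0, -1.0]] 15.025
```

Call:
apply_moves --targets '[[-1,[0.03,0,0],[0,0,0]],[-1,[0,0,0],[0,0,0]]]'

```text
t: 15.28
ee_pos: [598.4, 122.8, 49.5]
orientation: [-0.345, 2.68, 0.076]
ft_force: [4.4, 3.2, 4.1]
width: 36.6
grasp_force: 30.0
```

Call:
apply_moves --targets '[[-1,[0.03,0,0],[0,0,0]],[-1,[0,0,0],[0,0,0]]]'

```text
t: 15.52
ee_pos: [598.4, 122.8, 49.6]
orientation: [-0.344, 2.677, 0.076]
ft_force: [7.0, 4.2, 5.0]
width: 36.6
grasp_force: 30.0
```

Call:
apply_moves --targets '[[-1,[0.03,0,0],[0,0,0]],[-1,[0,0,0],[0,0,0]]]'

```text
t: 15.78
ee_pos: [598.4, 122.7, 49.8]
orientation: [-0.344, 2.675, 0.076]
ft_force: [9.5, 6.0, 5.3]
width: 36.5
grasp_force: 30.0
```

Call:
apply_moves --targets '[[-1,[-0.07,0,0.01],[0,0,0]],[-1,[0,0,0],[0,0,0]]]'

```text
t: 16.02
ee_pos: [598.4, 122.9, 49.5]
orientation: [-0.345, 2.681, 0.076]
ft_force: [-1.1, 1.6, 11.1]
width: 36.5
grasp_force: 30.0
```

```bash
python3 - <<'E'
from fit import *
o=ctrl.get_obs();M=R.from_rotvec(o["orientation"]).as_matrix();C=cr(s.x)
O=o["ee_pos"]+M@[0,0,-28];print("remote in cradle (est)",(C.T@(O-s.x[:3])).round(1),"force in cradle",(C.T@o["ft_force"]).round(1),(C.T@M).round(3).tolist(),o["t"])
E
```

```text
remote in cradle (est) [65.6 -0.3  4.2] force in cradle [ 4.1  1.8 10.3] [[-1.0, -0.001, 0.005], [-0.001, 1.0, -0.001], [-0.005, -0.001, -1.0]] 16.025
```

Call:
apply_moves --targets '[[0.4,[0,0,0],[0,0,0]],[0.4,[0,0,0],[0,0,0]],[0.4,[0,0,0],[0,0,0]],[0.4,[0,0,0],[0,0,0]],[0.4,[0,0,0],[0,0,0]]]'

```text
t: 16.65
ee_pos: [596.0, 122.6, 47.6]
orientation: [-0.346, 2.686, 0.077]
ft_force: [-0.1, -0.1, -0.1]
width: 61.7
grasp_force: 0.0
```

Call:
apply_moves --targets '[[0.4,[0,0,-0.3],[0,0,0]],[0.4,[0,0,-0.7],[0,0,0]],[0.4,[0,0,-0.8],[0,0,0]],[0.4,[0,0,0],[0,0,0]]]'

```text
t: 17.15
ee_pos: [559.9, 112.9, 132.7]
orientation: [-0.345, 2.68, 0.076]
ft_force: [-0.1, 0.2, 0.6]
width: 61.3
grasp_force: 0.0
```

```bash
python3 - <<'E'
from fit import *
I,K2,k2,V2=cam("wrist");np.savez("w7.npz",K=K2,k1=k2,V=V2);cv2.imwrite("pics/w7.png",I)
J=cv2.resize(I,(800,600),interpolation=2)
p=s.x.copy();p[:3]+=cr(p)@[-1.4,-.3,4.2]
for q in proj(np.array([[0,-18,10],[0,18,10],[134,-18,10],[134,18,10],[70,-105,20],[98,-105,20],[42,-105,20]])@cr(p).T+p[:3],K2,k2,V2)*800/560: cv2.drawMarker(J,tuple(int(v) for v in q),(255,0,255),0,10,1)
cv2.imwrite("pics/w7b.png",J);o=ctrl.get_obs();print(o["t"],o["ee_pos"],o["width"])
E
```

```text
17.2 [559.77429809 112.92731598 131.31777884] 61.00253061737888
```

View pics/w7b.png

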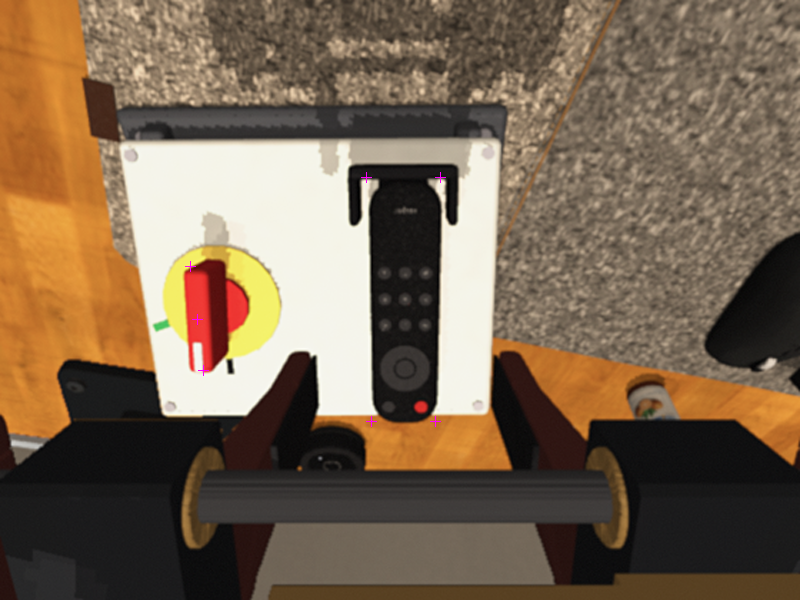

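The remote is seated: its lower end is against the stop at (405,178), it is centred between the cheeks, and the red button is uphill at (420,407). The handle bar's centre is at (197,319), as predicted. Next is the approach to the handle.

```bash
cat >> fit.py <<'E'
p=s.x.copy();p[:3]+=cr(p)@[-1.4,-.3,4.2]
E
python3 - <<'E'
from fit import *
for z in(60,0):
    P,M=tcp_for([70,-105,z],p);print(P.round(1),*[v.round(4) for v in move_to(P,M)])
# handle bar centre from the white/red top: check bar red region in w7
I=cv2.imread("pics/w7.png").astype(int);b,g,r=I[...,0],I[...,1],I[...,2]
print(ctrl.get_obs()["t"])
for l in["handle_grip"]:
    ctrl.get_image("wrist");e7=np.load("w7.npz")
    for q in ctrl.pinpoint(l,"wrist"): print(q, proj([cr(p)@[70,-105,12]+p[:3]],e7["K"],float(e7["k1"]),e7["V"]))
E
```

```text
[602.9  15.6 105.1] [-0.0846 -2.1015  0.6215] [-0.0002  0.0023  0.0003]
[627.4  22.   50.7] [-0.0802 -2.101   1.8215] [-0.0002  0.0023  0.0003]
17.2
{'xy': [141.3, 223.7], 'score': 0.63} [[142.27486289 220.50904264]]
```

Call:
apply_moves --targets '[[0,[-0.08,-0.7,0],[0,0,0]],[0,[0,-0.7,0.1],[0,0,0]],[0,[0,-0.7,0.4],[0,0,0]],[0,[0,0,0.5],[0,0,0]],[0,[0,0,0.4],[0,0,0]],[0,[0,0,0],[0,0,0]]]'

```text
t: 18.05
ee_pos: [616.9, 19.8, 64.8]
orientation: [-0.345, 2.69, 0.078]
ft_force: [0.3, -0.3, 0.0]
width: 43.7
grasp_force: 0.0
```

```bash
python3 - <<'E'
from fit import *
P,M=tcp_for([70,-105,0],p);print(P.round(1),*[v.round(4) for v in move_to(P,M)]);o=ctrl.get_obs();print(o["t"],o["ft_force"],o["width"])
E
```

```text
[627.4  22.   50.7] [-0.0769 -0.0118  0.3456] [ 0.0009 -0.0026 -0.0002]
18.05 [ 0.3201111  -0.28156935  0.04583601] 43.68988375532924
```

Call:
apply_moves --targets '[[0,[-0.04,-0.01,0.2],[0,0,0]],[0,[0,0,0.14],[0,0,0]],[0,[0,0,0],[0,0,0]],[-1,[0,0,0],[0,0,0]],[-1,[0,0,0],[0,0,0]],[-1,[0,0,0],[0,0,0]],[-1,[0,0,0],[0,0,0]],[-1,[0,0,0],[0,0,0]]]'

```text
t: 19.05
ee_pos: [627.1, 21.4, 53.3]
orientation: [-0.345, 2.685, 0.076]
ft_force: [-1.8, -2.0, 2.8]
width: 13.4
grasp_force: 29.7
```

```bash
python3 - <<'E'
from fit import *
P,M=tcp_for([70,-105,0],p);print(P.round(1),*[v.round(4) for v in move_to(P,M)]);o=ctrl.get_obs();print(o["t"],o["ft_force"],o["width"],o["moment"])
E
```

```text
[627.4  22.   50.7] [0.0142 0.0095 0.052 ] [-0.0001  0.0005  0.0002]
19.05 [-1.81991599 -2.01403021  2.82635123] 13.416709126902791 [-0.18698623  0.24767261 -0.08734905]
```

Call:
apply_moves --targets '[[-1,[0,0,0],[0,0,0.1]],[-1,[0,0,0],[0,0,0.1]],[-1,[0,0,0],[0,0,0.1]],[-1,[0,0,0],[0,0,0.1]],[-1,[0,0,0],[0,0,0]]]'

```text
t: 19.68
ee_pos: [627.2, 22.2, 53.5]
orientation: [0.504, 2.688, 0.26]
ft_force: [1.1, 4.4, 5.4]
width: 13.2
grasp_force: 29.9
```

Call:
apply_moves --targets '[[-1,[0,0,0],[0,0,0.1]],[-1,[0,0,0],[0,0,0.1]],[-1,[0,0,0],[0,0,0.1]],[-1,[0,0,0],[0,0,0.05]],[-1,[0,0,0],[0,0,0]]]'

```text
t: 20.3
ee_pos: [627.6, 22.7, 53.8]
orientation: [1.234, 2.495, 0.407]
ft_force: [1.2, 8.4, 4.8]
width: 12.5
grasp_force: 29.9
```

```bash
python3 - <<'E'
from fit import *
o=ctrl.get_obs();M=R.from_rotvec(o["orientation"]).as_matrix();C=cr(p)
D=C.T@M;print(o["t"],"turned",np.arctan2(-D[0,1],D[1,1]),o["width"],o["grasp_force"],C.T@o["ft_force"],C.T@o["moment"],o["qpos"])
E
```

```text
20.3 turned -1.1741127116110273 12.542547418313806 29.85651969909668 [4.96264008 7.79040555 2.9948449 ] [ 1.45605477 -0.72996345 -0.01789969] [-0.05486857  0.49745058  2.02720422  0.59032326  0.2370735  -1.25672235]
```

Call:
apply_moves --targets '[[-1,[0,0,0],[0,0,0.04]],[-1,[0,0,0],[0,0,0.03]],[-1,[0,0,0],[0,0,0]],[-1,[0,0,0],[0,0,0]]]'

```text
t: 20.8
ee_pos: [627.5, 22.9, 53.7]
orientation: [1.37, 2.437, 0.433]
ft_force: [0.9, 9.0, 5.2]
width: 13.3
grasp_force: 31.2
```

```bash
python3 - <<'E'
from fit import *
o=ctrl.get_obs();M=R.from_rotvec(o["orientation"]).as_matrix();C=cr(p)
D=C.T@M;print(o["t"],"turned",np.arctan2(-D[0,1],D[1,1]),o["width"],o["grasp_force"],C.T@o["ft_force"],C.T@o["moment"])
E
```

```text
20.8 turned -1.2804342785884493 13.3402008161964 31.22443199157715 [5.05831305 8.48450674 3.32815571] [ 1.5295219  -0.66880427  0.78843586]
```

The stop has been reached, as the moment rises. I release and back off.

Call:
apply_moves --targets '[[-0.2,[0,0,0],[0,0,0]],[-0.2,[0,0,0],[0,0,0]],[-0.2,[0,0,0],[0,0,0]],[-0.2,[0,0,-0.2],[0,0,0]],[-0.2,[0,0,-0.7],[0,0,0]],[-0.2,[0,0,-0.8],[0,0,0]],[-0.2,[0,0,-0.6],[0,0,0]],[-0.2,[0,0,0],[0,0,0]]]'

```text
t: 21.8
ee_pos: [580.4, 8.7, 159.9]
orientation: [1.378, 2.429, 0.434]
ft_force: [-0.0, -0.1, 0.4]
width: 35.2
grasp_force: 0.0
```

```bash
python3 - <<'E'
from fit import *
I,K2,k2,V2=cam("wrist");cv2.imwrite("pics/w8.png",I);C=cr(p)
# rectify the cradle plane at heights 10 (remote top) and 20 (bar top): 2 px/mm
def rect(z):
    x,y=np.meshgrid(np.arange(-30,150,.5),np.arange(-150,60,.5),indexing="ij")
    u=proj(np.c_[x.ravel(),y.ravel(),np.full(x.size,z)]@C.T+p[:3],K2,k2,V2).astype(np.float32).reshape(x.shape+(2,))
    return cv2.remap(I,u[...,0],u[...,1],1),x,y
A,x,y=rect(20);b,g,r=[A[...,i].astype(int) for i in range(3)]
red=((r>150)&(g<90)&(b<90)&(y<-60));print("red",red.sum(),x[red].mean(),y[red].mean(),cv2.minAreaRect(np.c_[x[red],y[red]].astype(np.float32)))
w=(A.min(2)>150)&(np.hypot(x-70,y+105)<30);print("white tip",w.sum(),x[w].mean()-70,y[w].mean()+105)
A,x,y=rect(10);b,g,r=[A[...,i].astype(int) for i in range(3)]
q=(r>150)&(g<100)&(b<100)&(y>-40);print("button",q.sum(),x[q].mean(),y[q].mean())
d=(A.max(2)<90)&(abs(y)<40)&(x>30)&(x<100)
ys=[(y[i][d[i]].min(),y[i][d[i]].max()) for i in (130,160,200,240) if d[i].any()];print("edges",ys)
for l in("remote","remote_head"):
    for t in ctrl.pinpoint(l,"wrist"): print(l,round(t["score"],2),(C.T@(onplane([t["xy"]],C[:,2]@p[:3]+(0 if l=="remote" else 10),K2,k2,V2,C[:,2])[0]-p[:3])).round(1))
o=ctrl.get_obs();print(o["t"],o["ee_pos"],o["ft_force"],o["width"])
E
```

```text
red 3468 69.48716839677047 -99.66767589388697 ((72.99513244628906, -103.17219543457031), (29.298606872558594, 53.640586853027344), 37.26640701293945)
white tip 2076 2.8355009633911408 -18.11271676300578
button 245 130.16530612244898 1.7102040816326531
edges [(np.float64(-17.0), np.float64(18.0)), (np.float64(-17.5), np.float64(18.0)), (np.float64(-17.0), np.float64(18.0)), (np.float64(-17.5), np.float64(18.0))]
remote 0.83 [67.9 -0.3 -0. ]
remote_head 0.96 [-104.8 -329.4   10. ]
remote_head 0.89 [127.5  -0.2  10. ]
21.95 [579.64781013   9.21323183 156.7302086 ] [ 0.9135427   0.45488259 -0.13116234] 34.751341914171824
```

```bash
python3 - <<'E'
from fit import *
I,K2,k2,V2=cam("wrist");C=cr(p)
w=(I.min(2)>140).astype(np.uint8);n,L,S,c=cv2.connectedComponentsWithStats(w)
for i in range(1,n):
    if 15<S[i,4]<600:
        q=C.T@(onplane([c[i]],C[:,2]@p[:3]+20,K2,k2,V2,C[:,2])[0]-p[:3])-[70,-105,20]
        if np.hypot(*q[:2])<40: print("white",S[i,4],q.round(1),np.arctan2(-q[1],q[0]))
E
python3 - <<'E'
from fit import *
I,K2,k2,V2=cam("wrist");C=cr(p)
a=np.arange(-3.14,3.14,.12)
for rad in(10,18,23):
    u=proj(np.c_[70+rad*np.cos(a),-105-rad*np.sin(a),np.full(a.size,20)]@C.T+p[:3],K2,k2,V2).astype(np.float32)
    c=cv2.remap(I,u[:,0],u[:,1],1).reshape(-1,3) if 0 else np.array([I[int(round(v)),int(round(h))] for h,v in u]).astype(int)
    print(rad,"".join("W" if q.min()>140 else "Y" if q[1]>140 and q[0]<140 else "R" if q[2]>q[1]+60 else "K" if q.max()<80 else "." for q in c))
print(a[0],a[-1],[round(x,2) for x in a[::10]])
E
```

```text
10 RRRRRRRRRRRRRRRRRRRRRRRRRRRRRYRRRRRRRRRRR.YYYYYRRRRRR
18 YYY.RRRRRRRRRRRRRRRRYYYYYYYYYYYYYRRWWRRYYYYYYYYYYYYYY
23 YYYYYYYY.RRRRRYYYYYYYYYYYYYYYYYWWWRRWRRWWWWWWYYYYYYYY
-3.14 3.1000000000000054 [np.float64(-3.14), np.float64(-1.94), np.float64(-0.74), np.float64(0.46), np.float64(1.66), np.float64(2.86)]
```

```bash
python3 -c "
from workcell import ctrl
print(ctrl.close_job())"
```

```text
the job is handed in; nothing more can be done
None
```

The remote is seated on the dock rail, keys up with its red-button end uppermost; the handle was then turned clockwise to its on stop, and the job was handed in at about 22 s of robot time, though the hand-in returned no verdict.

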